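# Vent the vacuum desiccator and weigh the conditioned specimen

## Robot

A 7-joint arm with a two-finger parallel gripper is mounted at the origin on the work surface. World frame = base frame: x ahead of the robot, y to its left, z up, the work surface at z = 0. Lengths are in m, angles in rad, forces in N, time in s.
With the tool pointing down it reaches from about 0.4 to 0.85 m from the base axis. Payload 4.4 kg.
Tool frame: the origin (TCP) lies midway between the tips of the shut fingers; the grasp point (between the pads) lies r.pinch_z behind it (r.pinch_z is the distance from the TCP to the grasp point, in m); z points along the fingers, y is the direction in which the jaws open and shut (so a half turn about z gives the same grasp; the last joint's range is limited). The gripper opens to 94 mm and grips with 3 to 60 N. Pads are 16 mm wide; open, the fingers measure 119 mm over their backs; the gripper's body (75 mm by 177 mm) begins 78 mm behind the grasp point.
Start: joints at [1.057, 0.628, 0.038, 1.517, -0.027, 0.996, -0.02], TCP at [0.281, -0.586, 0.205] pointing down, gripper open.
Joint ranges: [-3.06, 3.06], [-0.37, 2.12], [-1.25, 1.32], [0.18, 2.47], [-1.1, 4.24], [0.23, 1.98], [-2.94, 2.94]. Speed limits (rad/s): [2.57, 2.57, 3.14, 3.14, 3.14, 3.14, 3.14].

## Interface

Orientations are given as a unit quaternion [w, x, y, z].
In Python, from cell import get_state, cams, job_done, r gives the robot as it stands.
- The arm moves only by the shell command python3 -m crank 'ROWS' [OPENING] [FORCE]. ROWS is JSON, a list of rows, each an object with "slide": the shift along the tool's x, y, z in m, a list of three; "twist": the turn about the tool's z in rad. A call has 1 to 20 rows; each row is the pose to reach, as a shift and turn from the pose measured when the call began, along the tool's axes at that moment; what a row does not reach only later rows make up. A row lasts 1/12 s, in which the tool goes at most 41.7 mm and 7.16 degrees, less where a joint would pass 70% of its speed; a pose out of reach is approached as far as the arm can. A call with a gripper value outside its range is refused whole. OPENING is the opening, from 0 (shut) to 1 (fully open), set as the call begins (- or left out, the last holds). The fingers move at their own pace and stop on an object; FORCE is the grip in N (left out, the last holds). Time passes only in rows, so rows that repeat a pose let the fingers close. It gives the time, the measured TCP pose, the force and the opening at its end, in the units of the state.
- get_state(): the state, without advancing time (a new reading comes with each control period).
- cams.get_image(name): name is "scene" or "top" or "wrist"; returns the picture (480x640x3 uint8, red, green, blue); there is no depth.
- cams.camera_params(name): a dict with "intrinsics" (3x3 intrinsics, pixels), "rvec" (rotation vector, rad) and "tvec" (3), from world to camera coordinates, as OpenCV has them; the wrist camera has in their place "tool_from_camera" (4x4, takes a point from camera to tool coordinates, whose origin is the TCP and whose axes are the flange's). Camera axes: x right, y down, z forward; pixel columns grow to the right and rows downward; lengths in m; the calibration is good to about 2 mm. A picture is of the moment at which its call begins: read the wrist's pose just before it. camera_params takes no time and is no camera call.
- job_done(): hands the job in, once; it reports no verdict.
The state is a dict: "clock": time; "joints": joint angles; "qvel": joint speeds; "joint_torque": joint torques, N m; "position": TCP position; "orientation": TCP orientation; "force": force on the tool from outside, world axes, zero at the start; "torque": the same for the moment, N m; "finger_gap": finger opening in m.
Only numpy, scipy, OpenCV 4.12 (cv2) and the standard library are available. Lean on these libraries where they do the work, as an engineer would, in place of code of your own. Each camera call takes 0.05 s, during which the arm holds its last target. There are 200 camera calls.

## Task

The desiccator is under vacuum: turn the slanted vent tap on its lid fully open, then lift the lid off by its knob and set it gently, right way up, in the middle of the round cork pad. Then take the round waisted specimen out of the pot and stand it gently upright in the middle of the balance pan, leaving the square bar standing in the pot and everything else on the bench undisturbed.

Things in the scene. Friction and masses are not known exactly. Their poses are not given: they have to be found in the camera images.
- jar: The desiccator pot: open aluminium cylinder fixed to the bench, outer diameter 168, inner diameter 148, 112 high, inner floor 10 above its underside. Two small lugs inside the mouth, at x = +61 and -61, 24 wide, narrow it there. Origin at the centre of its underside, z up; its rim is at z = 112. As set up, its x and y axes are those of the lid.
- lid: The lid, 0.6 kg (varies): clear disc 176 in diameter, 12 thick, with a centring flange 116 in diameter, 16 deep beneath it; off the pot it stands on that flange. Origin at the centre of the flange's underside (closed: 96 above the pot's underside), z up, disc top z = 28. The vacuum holds it (under 3 mm of give) until the tap is past about 1.1 rad. Tap on its -x side.
- lid_knob (a point): Middle of the wide part of the lid's central steel knob, at z = 68 of the lid, axes as the lid's. The knob is 34 in diameter from z = 54 to its top at z = 83, and 26 in diameter at z = 40 to 48.
- tap_wing (a point): Centre of the tap's brass wing, 14 thick (this x), 60 long (y), 26 high (z). z is the turning axis, pointing up and outward, leaning 28 degrees from vertical to the lid's -x side. This point is 75 from the lid's axis (on its -x side) and 56 above the disc's top. Below the wing a neck 12 in diameter, 18 long, then a fixed boss 28 in diameter. The frame turns with the wing.
- tap (a joint): Turn of the vent tap about the z axis of tap_wing, rad, counterclockwise positive seen from its outer end. 0 is shut (wing crosswise, along the lid's y), 1.57 is fully open, at its stop (wing's length in the upright plane of the lid's x). Starts nearly shut. Friction 0.06 N m; it stays where it is left.
- specimen: The round waisted plastic specimen, 0.15 kg (varies), standing in the pot, 80 high: ends 36 in diameter (lower end up to z = 20, upper end from z = 48 to 80), waist 22 in diameter between. Origin at the centre of its underside, z up. It stands about 33 to one side (y or -y of the pot) of the pot's axis.
- bar: A square plastic bar, 32 by 32 by 80 high, standing in the pot about 33 to the other side, to be left standing there. Origin at the centre of its underside, z up.
- pad: The round cork pad for the lid, fixed to the bench, 200 in diameter, 12 thick. Origin at the centre of its underside, z up.
- balance: The laboratory balance, fixed to the bench: white housing 200 (x) by 170 (y), top at z = 54, display on its -x side. Origin at the centre of its underside, z up.
- pan (a point): Centre of the top face of the balance's round steel pan, 132 in diameter, 70 above the bench.
- bottle: Bystander: amber bottle 70 in diameter, 190 high, standing. Origin at the centre of its underside.
- gauge: Bystander: dial gauge on a stand, base 90 (x) by 80 (y), 190 high. Origin at the centre of its underside.
- weight: Bystander: steel test weight 60 in diameter, 72 high, 1 kg. Origin at the centre of its underside.
- crucible: Bystander: white porcelain cup 64 in diameter at the rim, 60 high. Origin at the centre of its underside.
There are look-alikes about, which are no part of the job. Leave any pink look-alike of the jar alone.

How it is judged:
By the outcome, as a careful person would: the job done as asked, in the order asked, and still so for the second after the job is handed in, with the robot touching nothing.
It also fails if it takes over 72 s, if anything falls off the work surface, if the arm or the gripper's body presses on something with over 40 N, if the wrist force passes 120 N, or if a joint passes its speed limit or range.

## Working session

There is one attempt and no reset: what is moved stays moved. The work goes in short steps, Python scripts to look and compute and a shell command to move; the robot and the scene stay as the last step left them, time stands still between calls to the robot, and variables do not carry over. Pictures are saved under pics/ and viewed, about 8 in all and at most 12, crops included, and the job is handed in when it is done.

```bash
ls; mkdir -p pics; python3 - <<'E'
from cell import get_state,cams,r
import cv2,numpy as np
s=get_state();print(s);print(r.pinch_z)
for n in("scene","top"):
    cv2.imwrite(f"pics/{n}0.png",cams.get_image(n)[:,:,::-1]);p=cams.camera_params(n);print(n,p)
print(cams.camera_params("wrist"))
E
```

```text
pics
{'clock': 0.0, 'joints': array([ 1.05718073,  0.62929087,  0.03845059,  1.51834892, -0.02698316,
        0.9963157 , -0.01997843]), 'qvel': array([ 1.94457478e-05,  1.12990025e-03, -2.55934745e-04, -1.58334154e-03,
       -4.65240759e-04, -1.78317054e-03, -1.53484894e-03]), 'joint_torque': array([ 7.49473725e-05, -5.49723923e+01,  1.14383172e+00, -1.86636007e+01,
       -5.22204267e-02,  2.34552578e-02,  1.45170034e-04]), 'position': array([ 0.28117839, -0.58530165,  0.20459621]), 'orientation': array([-8.94594771e-04,  9.75034103e-01,  2.22053254e-01, -2.24424383e-04]), 'force': array([-0.06921983,  0.1191461 ,  0.27943114]), 'torque': array([-0.03530123,  0.00093646,  0.0173727 ]), 'finger_gap': 0.09364892397927317}
0.0188
scene {'intrinsics': array([[614.75564419,   0.        , 320.990963  ],
       [  0.        , 614.75564419, 232.59648571],
       [  0.        ,   0.        ,   1.        ]]), 'rvec': array([ 1.93654749,  1.68978078, -0.59795214]), 'tvec': array([ 0.00451977, -0.32592293,  1.96417052])}
top {'intrinsics': array([[450.65711193,   0.        , 326.85350091],
       [  0.        , 450.65711193, 248.07711861],
       [  0.        ,   0.        ,   1.        ]]), 'rvec': array([ 2.15207601, -2.10788547,  0.14440307]), 'tvec': array([-0.06949664,  0.55741964,  1.08241826])}
{'intrinsics': array([[414.44308902,   0.        , 316.11247587],
       [  0.        , 414.44308902, 240.37881938],
       [  0.        ,   0.        ,   1.        ]]), 'tool_from_camera': array([[-4.44874389e-04, -9.63431362e-01, -2.67954870e-01,
         7.70678489e-02],
       [ 9.99999813e-01, -3.16087358e-04, -5.23766679e-04,
         1.64223546e-04],
       [ 4.19916099e-04, -2.67955053e-01,  9.63431323e-01,
        -1.80884716e-01],
       [ 0.00000000e+00,  0.00000000e+00,  0.00000000e+00,
         1.00000000e+00]])}
```

View pics/top0.png

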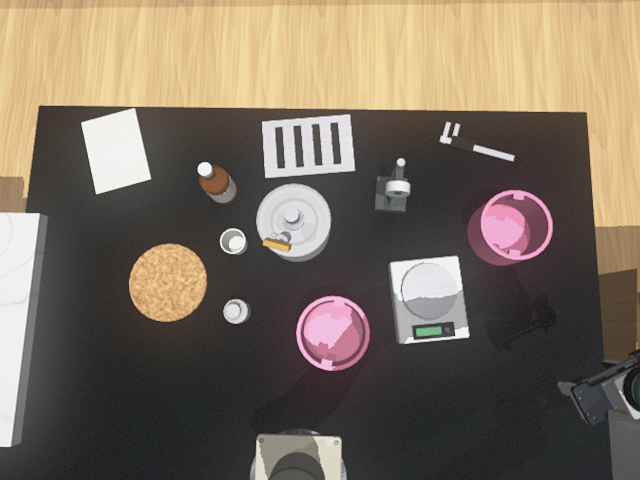

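View pics/scene0.png

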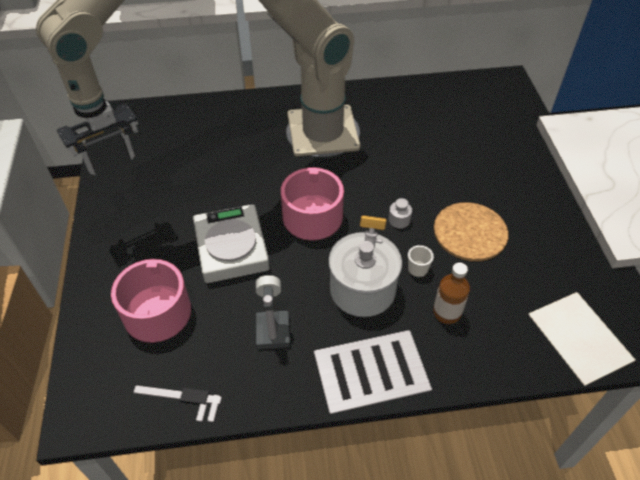

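The top view shows the lid at about (293,220), the brass wing at (277,244), the pad at (168,282) and the pan at (430,291). The scene view shows the same things, with the wing on the robot side of the lid.

```bash
cat > h.py <<'E'
import cv2,numpy as np
from cell import get_state,cams,r
from scipy.spatial.transform import Rotation as R
def tool():
    s=get_state();q=s['orientation'];T=np.eye(4);T[:3,:3]=R.from_quat([q[1],q[2],q[3],q[0]]).as_matrix();T[:3,3]=s['position'];return T
def cam(n,T=None):
    p=cams.camera_params(n);K=p['intrinsics']
    if n=='wrist':
        W=T@p['tool_from_camera'];return K,W[:3,:3],W[:3,3]
    Rm=cv2.Rodrigues(p['rvec'])[0];return K,Rm.T,-Rm.T@p['tvec']
def ray(c,uv):
    K,Rm,o=c;d=Rm@np.linalg.inv(K)@[uv[0],uv[1],1];return o,d/np.linalg.norm(d)
def plane(c,uv,z):
    o,d=ray(c,uv);return o+d*(z-o[2])/d[2]
def tri(c1,u1,c2,u2):
    A=[];b=[]
    for c,u in((c1,u1),(c2,u2)):
        o,d=ray(c,u);P=np.eye(3)-np.outer(d,d);A.append(P);b.append(P@o)
    return np.linalg.lstsq(np.vstack(A),np.hstack(b),rcond=None)[0]
def proj(c,X):
    K,Rm,o=c;x=K@(Rm.T@(np.array(X)-o));return x[:2]/x[2]
def blob(im,lo,hi,roi=None):
    m=cv2.inRange(cv2.cvtColor(im,cv2.COLOR_RGB2HSV),lo,hi)
    if roi: k=np.zeros_like(m);x0,y0,x1,y1=roi;k[y0:y1,x0:x1]=1;m*=k
    cs=cv2.findContours(m,cv2.RETR_EXTERNAL,cv2.CHAIN_APPROX_NONE)[0]
    return max(cs,key=cv2.contourArea)
E
python3 - <<'E'
from h import *
np.set_printoptions(precision=4,suppress=True)
I={n:cv2.imread(f'pics/{n}0.png')[:,:,::-1].copy() for n in('top','scene')};C={n:cam(n) for n in I}
# wing
w={}
for n,roi in(('top',(255,230,300,260)),('scene',(350,205,395,235))):
    c=blob(I[n],(10,110,90),(32,255,255),roi);w[n]=cv2.minAreaRect(c);print(n,w[n],cv2.boundingRect(c))
W=tri(C['top'],w['top'][0],C['scene'],w['scene'][0]);print('wing',W,[proj(C[n],W) for n in I])
b=cv2.boxPoints(w['top']);print([plane(C['top'],p,.18)[:2] for p in b])
for n,roi in(('top',(100,220,230,340)),('scene',(420,190,530,270))):
    e=cv2.fitEllipse(blob(I[n],(8,60,90),(25,255,255),roi));print('pad',n,e,plane(C[n],e[0],.012))
for n,g in(('top',(291,215)),('scene',(366,249))): print('knob',n,plane(C[n],g,.179))
print('lid',plane(C['top'],(293.5,219.5),.124))
print('pan',plane(C['top'],(430,291),.07))
print('weight',plane(C['top'],(236,312),.04),'cruc',plane(C['top'],(233,241),.05))
im=np.hstack([cv2.resize(I['top'][180:270,225:345],None,fx=3.3,fy=3.3,interpolation=3),cv2.resize(I['top'][250:340,380:500],None,fx=3.3,fy=3.3,interpolation=3)]);print(im.shape)
cv2.imwrite('pics/c0.png',im[:,:,::-1])
E
```

```text
top ((276.3623352050781, 244.0852508544922), (27.427459716796875, 8.474454879760742), 13.240518569946289) (263, 238, 28, 13)
scene ((372.8733825683594, 221.94979858398438), (25.77192497253418, 12.092979431152344), 7.594643592834473) (360, 215, 27, 15)
wing [0.5434 0.0495 0.1828] [array([276.4786, 244.0995]), array([372.9782, 221.9353])]
[array([0.5411, 0.0816]), array([0.5596, 0.0781]), array([0.5467, 0.0186]), array([0.5283, 0.0223])]
pad top ((167.52561950683594, 282.2254943847656), (75.85511016845703, 79.87319946289062), 43.46255111694336) [0.4675 0.3479 0.012 ]
pad scene ((470.73345947265625, 230.6622772216797), (56.1529541015625, 75.15409088134766), 104.47525787353516) [0.4727 0.3468 0.012 ]
knob top [0.6102 0.0202 0.179 ]
knob scene [0.6193 0.0187 0.179 ]
lid [0.6122 0.0199 0.124 ]
pan [ 0.4554 -0.3074  0.07  ]
weight [0.3958 0.162  0.04  ] cruc [0.5711 0.1768 0.05  ]
(297, 792, 3)
```

View pics/c0.png

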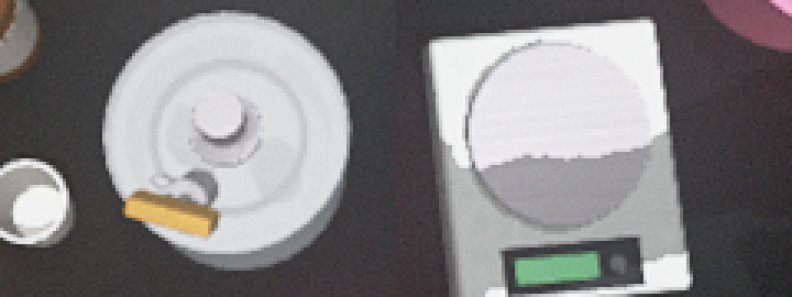

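The crop confirms the lid, with the wing slightly turned from crosswise and pointing toward the robot. The triangulated wing is 75 mm from the lid axis and at z 0.18, as it should be. I'll move above the wing.

```bash
cat > go.py <<'E'
import sys
from h import *
def go(x,y,z,yaw=None):
    T=tool();d=T[:3,:3].T@(np.array([x,y,z])-T[:3,3])
    y0=np.degrees(np.arctan2(T[1,0],T[0,0]));tw=0 if yaw is None else -((yaw-y0+180)%360-180)
    n=max(np.linalg.norm(d)/.0417,abs(tw)/7.16)
    print('slide',d.round(4),'twist %.3f'%np.radians(tw),'rows %.1f'%n,'yaw0 %.1f'%y0)
if __name__=='__main__': go(*map(float,sys.argv[1:]))
E
python3 go.py .543 .05 .31 78; python3 go.py .281 -.586 .31 78
```

```text
slide [ 0.5111 -0.4595 -0.1046] twist -0.914 rows 16.7 yaw0 25.7
slide [-0.0005  0.0003 -0.1053] twist -0.914 rows 7.3 yaw0 25.7
```

```bash
python3 -m crank '[{"slide":[0,0,-0.05],"twist":0},{"slide":[0,0,-0.105],"twist":-0.1},{"slide":[0.511,-0.46,-0.105],"twist":-0.914},{"slide":[0.511,-0.46,-0.105],"twist":-0.914},{"slide":[0.511,-0.46,-0.105],"twist":-0.914},{"slide":[0.511,-0.46,-0.105],"twist":-0.914},{"slide":[0.511,-0.46,-0.105],"twist":-0.914},{"slide":[0.511,-0.46,-0.105],"twist":-0.914},{"slide":[0.511,-0.46,-0.105],"twist":-0.914},{"slide":[0.511,-0.46,-0.105],"twist":-0.914},{"slide":[0.511,-0.46,-0.105],"twist":-0.914},{"slide":[0.511,-0.46,-0.105],"twist":-0.914},{"slide":[0.511,-0.46,-0.105],"twist":-0.914},{"slide":[0.511,-0.46,-0.105],"twist":-0.914},{"slide":[0.511,-0.46,-0.105],"twist":-0.914},{"slide":[0.511,-0.46,-0.105],"twist":-0.914},{"slide":[0.511,-0.46,-0.105],"twist":-0.914},{"slide":[0.511,-0.46,-0.105],"twist":-0.914},{"slide":[0.511,-0.46,-0.105],"twist":-0.914},{"slide":[0.511,-0.46,-0.105],"twist":-0.914}]' 0.42 20
python3 - <<'E'
from h import *
T=tool();print(T,get_state()['joints']);np.save('T1.npy',T)
cv2.imwrite('pics/w1.png',cams.get_image('wrist')[:,:,::-1])
E
```

```text
clock: 1.77
position: [0.5436, 0.0572, 0.3102]
orientation: [-0.002, 0.774, 0.633, 0.002]
force: [0.4, 0.3, 0.3]
finger_gap: 0.0395
[[ 1.98920872e-01  9.80015516e-01 -2.73770717e-04  5.43600787e-01]
 [ 9.80000342e-01 -1.98916220e-01  5.62731634e-03  5.71858713e-02]
 [ 5.46039989e-03 -1.38768607e-03 -9.99984129e-01  3.10170704e-01]
 [ 0.00000000e+00  0.00000000e+00  0.00000000e+00  1.00000000e+00]] [ 0.11671514  0.39387933 -0.39005957  1.65321644  0.1563039   1.12508031
 -0.51404958]
```

View pics/w1.png

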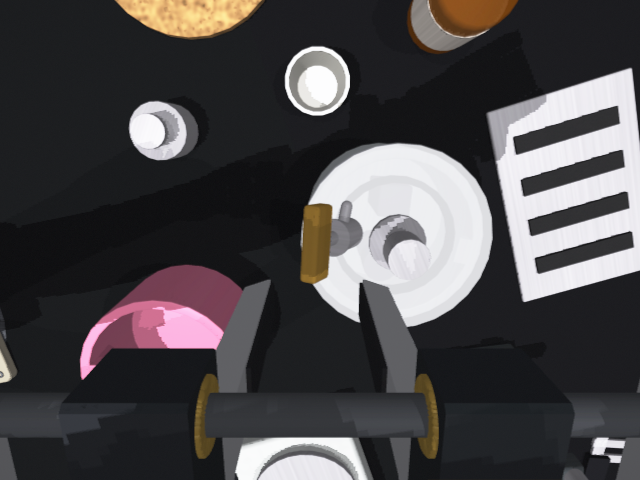

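The wrist view shows the wing at (316,243), the knob top at about (409,258) and the lid disc centre at about (401,233).

```bash
python3 - <<'E'
from h import *
np.set_printoptions(precision=4,suppress=True)
T=np.load('T1.npy');I=cv2.imread('pics/w1.png')[:,:,::-1].copy();c=cam('wrist',T)
b=blob(I,(10,90,60),(32,255,255),(280,180,350,300));w=cv2.minAreaRect(b);print(w)
print('wing tri',tri(c,w[0],cam('top'),(276.36,244.09)),'plane',plane(c,w[0],.183))
g=cv2.cvtColor(I,cv2.COLOR_RGB2GRAY);m=(g>150).astype(np.uint8);m[:, :300]=0;m[:,495:]=0;m[:135]=0;m[330:]=0
cs=max(cv2.findContours(m,0,1)[0],key=cv2.contourArea);h=cv2.convexHull(cs)[:,0]
h=h[(h[:,0]>340)&(h[:,1]<300)]
P=np.array([plane(c,p,.124)[:2] for p in h]);A=np.c_[2*P,np.ones(len(P))];s=np.linalg.lstsq(A,(P**2).sum(1),rcond=None)[0]
print('lid',s[:2],'r',np.sqrt(s[2]+s[0]**2+s[1]**2))
print('knob',plane(c,(409.5,259),.179))
E
python3 go.py .5434 .0495 .25 78
```

```text
((315.5223693847656, 243.3583984375), (28.353748321533203, 79.89823150634766), 3.2704880237579346)
wing tri [0.5415 0.0492 0.1899] plane [0.5403 0.0477 0.183 ]
lid [0.6095 0.0191] r 0.0876624048105069
knob [0.6103 0.0193 0.179 ]
slide [-0.0038  0.0015  0.0599] twist 0.006 rows 1.4 yaw0 78.3
```

The lid fit gives a radius of 87.7 mm against 88 expected, with centre (0.610,0.019) and lid x yaw about −23°. I'll straddle the wing at z 0.168 and narrow the jaws.

```bash
python3 go.py .541 .0487 .168 77; python3 -m crank '[{"slide":[0,0,0],"twist":0}]'; python3 go.py .541 .0487 .168 77
```

```text
slide [-0.0053 -0.0005  0.1419] twist 0.023 rows 3.4 yaw0 78.3
clock: 1.9
position: [0.5424, 0.0522, 0.3094]
orientation: [-0.001, 0.776, 0.631, -0.001]
force: [0.6, -0.7, -0.3]
finger_gap: 0.0393
slide [-0.0038 -0.0002  0.1414] twist 0.023 rows 3.4 yaw0 78.3
```

```bash
python3 -m crank '[{"slide":[-0.004,0,0.03],"twist":0.02},{"slide":[-0.004,0,0.06],"twist":0.02},{"slide":[-0.004,0,0.085],"twist":0.02},{"slide":[-0.004,0,0.11],"twist":0.02},{"slide":[-0.004,0,0.13],"twist":0.02},{"slide":[-0.004,0,0.141],"twist":0.02},{"slide":[-0.004,0,0.141],"twist":0.02},{"slide":[-0.004,0,0.141],"twist":0.02}]'; python3 -m crank '[{"slide":[0,0,0],"twist":0},{"slide":[0,0,0],"twist":0},{"slide":[0,0,0],"twist":0}]' 0.3 10;  python3 go.py .541 .0487 .168 157
```

```text
clock: 2.57
position: [0.5406, 0.0466, 0.1681]
orientation: [-0.001, 0.782, 0.623, -0.002]
force: [-0.6, -0.3, -0.2]
finger_gap: 0.0392
clock: 2.82
position: [0.5412, 0.0462, 0.1692]
orientation: [-0.001, 0.783, 0.622, -0.001]
force: [0.1, 1.4, -0.1]
finger_gap: 0.0283
slide [ 0.0024 -0.0008  0.0012] twist -1.397 rows 11.2 yaw0 77.0
```

```bash
python3 -m crank '[{"slide":[0.002,0,0],"twist":-0.1},{"slide":[0.002,0,0],"twist":-0.2},{"slide":[0.002,0,0],"twist":-0.3},{"slide":[0.002,0,0],"twist":-0.4},{"slide":[0.002,0,0],"twist":-0.5},{"slide":[0.002,0,0],"twist":-0.6},{"slide":[0.002,0,0],"twist":-0.7},{"slide":[0.002,0,0],"twist":-0.8},{"slide":[0.002,0,0],"twist":-0.9},{"slide":[0.002,0,0],"twist":-1.0},{"slide":[0.002,0,0],"twist":-1.1},{"slide":[0.002,0,0],"twist":-1.2},{"slide":[0.002,0,0],"twist":-1.3},{"slide":[0.002,0,0],"twist":-1.4},{"slide":[0.002,0,0],"twist":-1.4},{"slide":[0.002,0,0],"twist":-1.4}]'; python3 -m crank '[{"slide":[0,0,0],"twist":0},{"slide":[0,0,0],"twist":0},{"slide":[0,0,0],"twist":0},{"slide":[0,0,0],"twist":0}]' 0.0 15;  python3 go.py .541 .0487 .168 157; python3 -c "
from h import *
s=get_state();print(s['torque'],s['joints'],s['finger_gap'])"
```

```text
clock: 4.15
position: [0.5415, 0.0479, 0.1695]
orientation: [-0.001, 0.199, 0.98, -0.0]
force: [-2.8, -0.3, 1.1]
finger_gap: 0.0283
clock: 4.48
position: [0.5423, 0.0483, 0.1699]
orientation: [-0.0, 0.199, 0.98, 0.0]
force: [1.0, 0.6, 0.6]
finger_gap: 0.014
slide [ 0.0013 -0.0002  0.0019] twist -0.000 rows 0.1 yaw0 157.0
[ 0.2420868  -0.35340621 -0.02695311] [ 0.33038749  0.61432614 -0.72865605  1.83913986  0.51663724  0.88792465
  0.52496079] 0.014003038241821362
```

The gap is 14.0 mm, so the wing is held flat at the fully open yaw. I'll nudge it to feel for the stop.

```bash
python3 -m crank '[{"slide":[0,0,0],"twist":-0.03},{"slide":[0,0,0],"twist":-0.06},{"slide":[0,0,0],"twist":-0.08},{"slide":[0,0,0],"twist":-0.08}]';  python3 go.py .541 .0487 .168 157; python3 -c "
from h import *
s=get_state();print(s['torque'],s['force'],s['finger_gap'])"
python3 -m crank '[{"slide":[0,0,0],"twist":0.0},{"slide":[0,0,0],"twist":0.0},{"slide":[0,0,0],"twist":0}]' 0.42; python3 -m crank '[{"slide":[0,0,-0.03],"twist":0.0},{"slide":[0,0,-0.07],"twist":0.0},{"slide":[0,0,-0.11],"twist":0},{"slide":[0,0,-0.14],"twist":0},{"slide":[0,0,-0.14],"twist":0}]' 1
python3 - <<'E'
from h import *
T=tool();np.save('T2.npy',T)
cv2.imwrite('pics/w2.png',cams.get_image('wrist')[:,:,::-1])
E
```

```text
clock: 4.82
position: [0.5424, 0.0481, 0.1699]
orientation: [-0.0, 0.16, 0.987, 0.0]
force: [-0.4, 0.5, 1.6]
finger_gap: 0.0147
slide [0.0015 0.0002 0.0019] twist 0.080 rows 0.6 yaw0 161.6
[ 0.01923814 -0.1881935  -0.39009558] [-0.43921609  0.4666171   1.57832333] 0.014687783192213128
clock: 5.07
position: [0.5422, 0.0481, 0.1697]
orientation: [-0.001, 0.16, 0.987, 0.0]
force: [0.3, -0.3, -0.4]
finger_gap: 0.0313
clock: 5.48
position: [0.5455, 0.0499, 0.3159]
orientation: [0.005, 0.159, 0.987, 0.002]
force: [1.4, 0.4, 0.1]
finger_gap: 0.0645
```

View pics/w2.png

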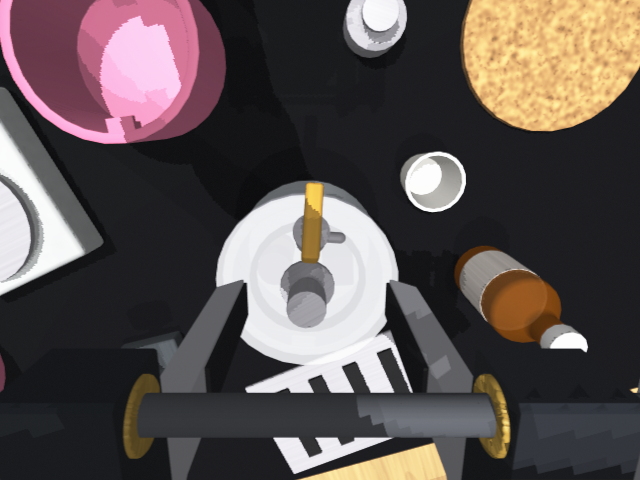

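The wing now lies radially, from (315,184) to (309,261) with the knob at (307,305), and the z torque of −0.39 N·m confirms the stop. The other things look undisturbed. Next is the knob.

```bash
python3 - <<'E'
from h import *
np.set_printoptions(precision=4,suppress=True)
T=np.load('T2.npy');c=cam('wrist',T)
print('knob',plane(c,(307,309),.179))
w=plane(c,(312,222),.185);print(w)
I=cv2.imread('pics/w2.png')[:,:,::-1].copy()
g=cv2.cvtColor(I,cv2.COLOR_RGB2GRAY);m=(g>165).astype(np.uint8);m[:,:210]=0;m[:,405:]=0;m[:185]=0;m[325:]=0
h=cv2.convexHull(max(cv2.findContours(m,0,1)[0],key=cv2.contourArea))[:,0];h=h[(h[:,1]>200)&(h[:,1]<280)]
P=np.array([plane(c,p,.124)[:2] for p in h]);A=np.c_[2*P,np.ones(len(P))];s=np.linalg.lstsq(A,(P**2).sum(1),rcond=None)[0]
print('lid',s[:2],'r',np.sqrt(s[2]+s[0]**2+s[1]**2))
E
python3 -m crank '[{"slide":[0,0,0],"twist":0.08}]'
python3 go.py .610 .0192 .23 157
```

```text
knob [0.61   0.0204 0.179 ]
[0.5392 0.0486 0.185 ]
lid [0.6095 0.0197] r 0.08722312102691201
clock: 5.62
position: [0.5437, 0.0484, 0.3123]
orientation: [0.002, 0.199, 0.98, 0.001]
force: [-0.7, 0.5, -0.2]
finger_gap: 0.0753
slide [-0.0721 -0.0011  0.0826] twist 0.000 rows 2.6 yaw0 157.0
```

```bash
python3 -m crank '[{"slide":[-0.036,0,0],"twist":0},{"slide":[-0.072,-0.001,0.01],"twist":0},{"slide":[-0.072,-0.001,0.04],"twist":0},{"slide":[-0.072,-0.001,0.075],"twist":0},{"slide":[-0.072,-0.001,0.105],"twist":0},{"slide":[-0.072,-0.001,0.13],"twist":0},{"slide":[-0.072,-0.001,0.15],"twist":0},{"slide":[-0.072,-0.001,0.167],"twist":0},{"slide":[-0.072,-0.001,0.167],"twist":0},{"slide":[-0.072,-0.001,0.167],"twist":0}]' 0.7; python3 go.py .610 .0195 .145 157
```

```text
clock: 6.45
position: [0.609, 0.0194, 0.144]
orientation: [0.0, 0.199, 0.98, 0.0]
force: [-0.8, 0.3, 0.2]
finger_gap: 0.0655
slide [-0.0009  0.0005 -0.001 ] twist 0.001 rows 0.0 yaw0 157.0
```

Close on the knob, then lift slowly.

```bash
python3 -m crank '[{"slide":[0,0,0],"twist":0},{"slide":[0,0,0],"twist":0},{"slide":[0,0,0],"twist":0},{"slide":[0,0,0],"twist":0},{"slide":[0,0,0],"twist":0},{"slide":[0,0,0],"twist":0}]' 0 55;python3 -m crank '[{"slide":[0,0,-0.005],"twist":0},{"slide":[0,0,-0.01],"twist":0},{"slide":[0,0,-0.015],"twist":0},{"slide":[0,0,-0.02],"twist":0},{"slide":[0,0,-0.02],"twist":0}]'; python3 go.py .470 .3475 .3 157
```

```text
clock: 6.95
position: [0.6096, 0.02, 0.1447]
orientation: [0.001, 0.199, 0.98, 0.001]
force: [-0.1, 1.7, 1.9]
finger_gap: 0.0329
clock: 7.37
position: [0.61, 0.02, 0.1656]
orientation: [0.002, 0.199, 0.98, 0.001]
force: [0.5, -0.4, -6.7]
finger_gap: 0.0329
slide [ 0.2562  0.2474 -0.1345] twist 0.001 rows 9.1 yaw0 157.1
```

The lid is lifted (−6.7 N). Now raise it clear of the bottle and carry it over. Meanwhile I'll refine the pad centre from the second wrist picture.

```bash
python3 -m crank '[{"slide":[0,0,-0.02],"twist":0},{"slide":[0,0,-0.05],"twist":0},{"slide":[0,0,-0.08],"twist":0},{"slide":[0,0,-0.11],"twist":0},{"slide":[0,0,-0.14],"twist":0},{"slide":[0.015,0.015,-0.145],"twist":0},{"slide":[0.035,0.035,-0.145],"twist":0},{"slide":[0.055,0.055,-0.145],"twist":0},{"slide":[0.08,0.08,-0.145],"twist":0},{"slide":[0.105,0.1,-0.145],"twist":0},{"slide":[0.13,0.125,-0.145],"twist":0},{"slide":[0.155,0.15,-0.145],"twist":0},{"slide":[0.18,0.175,-0.145],"twist":0},{"slide":[0.205,0.195,-0.145],"twist":0},{"slide":[0.225,0.215,-0.145],"twist":0},{"slide":[0.24,0.23,-0.145],"twist":0},{"slide":[0.25,0.24,-0.145],"twist":0},{"slide":[0.256,0.247,-0.145],"twist":0},{"slide":[0.256,0.247,-0.145],"twist":0},{"slide":[0.256,0.247,-0.145],"twist":0}]'
python3 - <<'E'
from h import *
from scipy.optimize import least_squares
np.set_printoptions(precision=4,suppress=True)
T=np.load('T2.npy');c=cam('wrist',T);I=cv2.imread('pics/w2.png')[:,:,::-1].copy()
b=blob(I,(8,50,90),(28,255,255),(440,0,640,140))[:,0];b=b[(b[:,0]<636)&(b[:,1]>3)]
P=np.array([plane(c,p,.012)[:2] for p in b])
print(least_squares(lambda x:np.hypot(*(P-x).T)-.1,[.47,.347],loss='soft_l1',f_scale=.002).x)
print(T[:3,3],get_state()['joints'],get_state()['finger_gap'])
cv2.imwrite('pics/s3.png',cv2.resize(cams.get_image('scene')[100:300,380:580],None,fx=2,fy=2)[:,:,::-1])
E
```

```text
clock: 9.03
position: [0.4702, 0.3464, 0.3102]
orientation: [0.002, 0.199, 0.98, 0.0]
force: [-0.2, -0.7, -6.8]
finger_gap: 0.0328
[0.465  0.3469]
[0.5455 0.0499 0.3159] [-0.1857  0.531  -0.8103  1.5498  0.403   1.2318  0.1085] 0.03278385255850947
```

View pics/s3.png

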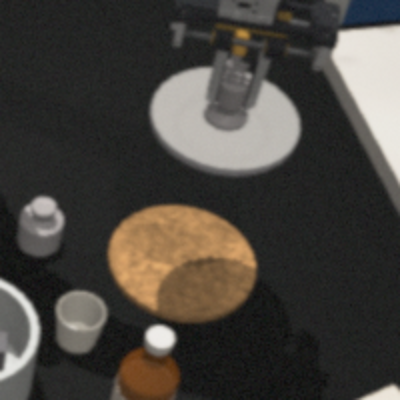

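The lid hangs level above the pad. Top and wrist views put the pad at about (0.4665,0.3475). I'll lower it with a slow finish.

```bash
python3 go.py .467 .3475 .071 157; python3 -m crank '[{"slide":[0.003,0.002,0.025],"twist":0},{"slide":[0.003,0.002,0.055],"twist":0},{"slide":[0.003,0.002,0.085],"twist":0},{"slide":[0.003,0.002,0.115],"twist":0},{"slide":[0.003,0.002,0.145],"twist":0},{"slide":[0.003,0.002,0.17],"twist":0},{"slide":[0.003,0.002,0.19],"twist":0},{"slide":[0.003,0.002,0.21],"twist":0},{"slide":[0.003,0.002,0.225],"twist":0},{"slide":[0.003,0.002,0.235],"twist":0},{"slide":[0.003,0.002,0.24],"twist":0},{"slide":[0.003,0.002,0.24],"twist":0},{"slide":[0.003,0.002,0.24],"twist":0}]'; python3 go.py .467 .3475 .061 157
```

```text
slide [5.300e-03 1.000e-04 2.391e-01] twist -0.001 rows 5.7 yaw0 157.0
clock: 10.17
position: [0.4706, 0.3483, 0.0707]
orientation: [0.002, 0.2, 0.98, 0.0]
force: [-0.2, 0.1, -6.7]
finger_gap: 0.0332
slide [ 0.003  -0.0022  0.0096] twist -0.001 rows 0.2 yaw0 156.9
```

```bash
python3 -m crank '[{"slide":[0,0,0.002],"twist":0},{"slide":[0,0,0.004],"twist":0},{"slide":[0,0,0.006],"twist":0},{"slide":[0,0,0.0065],"twist":0},{"slide":[0,0,0.007],"twist":0},{"slide":[0,0,0.007],"twist":0}]'
```

```text
clock: 10.67
position: [0.4706, 0.3483, 0.0637]
orientation: [0.002, 0.2, 0.98, 0.0]
force: [-0.5, 0.4, -6.7]
finger_gap: 0.0328
```

```bash
python3 -m crank '[{"slide":[0.003,-0.002,0.0],"twist":0},{"slide":[0.003,-0.002,0.001],"twist":0},{"slide":[0.003,-0.002,0.002],"twist":0},{"slide":[0.003,-0.002,0.002],"twist":0},{"slide":[0.003,-0.002,0.002],"twist":0}]'
```

```text
clock: 11.08
position: [0.467, 0.3476, 0.0616]
orientation: [0.002, 0.2, 0.98, 0.0]
force: [-0.9, -0.3, -7.1]
finger_gap: 0.0331
```

```bash
python3 -m crank '[{"slide":[0,0,0.0005],"twist":0},{"slide":[0,0,0.001],"twist":0},{"slide":[0,0,0.001],"twist":0}]';python3 -m crank '[{"slide":[0,0,0.0015],"twist":0},{"slide":[0,0,0.0015],"twist":0},{"slide":[0,0,0.0015],"twist":0}]'
```

```text
clock: 11.33
position: [0.4674, 0.3476, 0.0607]
orientation: [0.003, 0.2, 0.98, 0.0]
force: [-0.4, -0.9, -4.7]
finger_gap: 0.0333
clock: 11.58
position: [0.4676, 0.3476, 0.0606]
orientation: [0.003, 0.2, 0.98, 0.0]
force: [-2.4, -2.5, 5.3]
finger_gap: 0.0331
```

The lid has touched down (+5 N). Release, rise, and go to look into the pot.

```bash
python3 -m crank '[{"slide":[0,0,0],"twist":0},{"slide":[0,0,0],"twist":0},{"slide":[0,0,0],"twist":0},{"slide":[0,0,0],"twist":0}]' 0.62; python3 -m crank '[{"slide":[0,0,-0.01],"twist":0},{"slide":[0,0,-0.03],"twist":0},{"slide":[0,0,-0.06],"twist":0},{"slide":[0,0,-0.1],"twist":0},{"slide":[0,0,-0.14],"twist":0},{"slide":[0,0,-0.18],"twist":0},{"slide":[0,0,-0.22],"twist":0},{"slide":[0,0,-0.25],"twist":0},{"slide":[0,0,-0.25],"twist":0}]'
python3 go.py .62 .0425 .31 67; python3 -c "
from h import *
cv2.imwrite('pics/t4.png',cams.get_image('top')[:,:,::-1])"
```

```text
clock: 11.92
position: [0.4678, 0.3482, 0.0609]
orientation: [0.004, 0.2, 0.98, 0.001]
force: [-0.9, -0.5, 0.4]
finger_gap: 0.0559
clock: 12.67
position: [0.4676, 0.3515, 0.3185]
orientation: [0.007, 0.2, 0.98, 0.006]
force: [0.7, 1.5, -0.2]
finger_gap: 0.0581
slide [-0.2612 -0.2247  0.0083] twist 1.569 rows 12.6 yaw0 156.9
```

```bash
python3 -m crank '[{"slide":[-0.261,-0.225,0.006],"twist":1.57},{"slide":[-0.261,-0.225,0.006],"twist":1.57},{"slide":[-0.261,-0.225,0.006],"twist":1.57},{"slide":[-0.261,-0.225,0.006],"twist":1.57},{"slide":[-0.261,-0.225,0.006],"twist":1.57},{"slide":[-0.261,-0.225,0.006],"twist":1.57},{"slide":[-0.261,-0.225,0.006],"twist":1.57},{"slide":[-0.261,-0.225,0.006],"twist":1.57},{"slide":[-0.261,-0.225,0.006],"twist":1.57},{"slide":[-0.261,-0.225,0.006],"twist":1.57},{"slide":[-0.261,-0.225,0.006],"twist":1.57},{"slide":[-0.261,-0.225,0.006],"twist":1.57},{"slide":[-0.261,-0.225,0.006],"twist":1.57},{"slide":[-0.261,-0.225,0.006],"twist":1.57},{"slide":[-0.261,-0.225,0.006],"twist":1.57},{"slide":[-0.261,-0.225,0.006],"twist":1.57}]'
python3 - <<'E'
from h import *
T=tool();np.save('T5.npy',T)
w=cams.get_image('wrist');cv2.imwrite('pics/w5.png',w[:,:,::-1])
t=cv2.imread('pics/t4.png');a=cv2.resize(t[230:330,120:215],(460,480),interpolation=3)
cv2.imwrite('pics/v5.png',np.hstack([w[0:480,160:500][:,:,::-1],a]))
E
```

```text
clock: 14.05
position: [0.6185, 0.0408, 0.309]
orientation: [0.001, 0.833, 0.553, 0.006]
force: [-0.6, -0.2, 0.3]
finger_gap: 0.0585
```

View pics/v5.png

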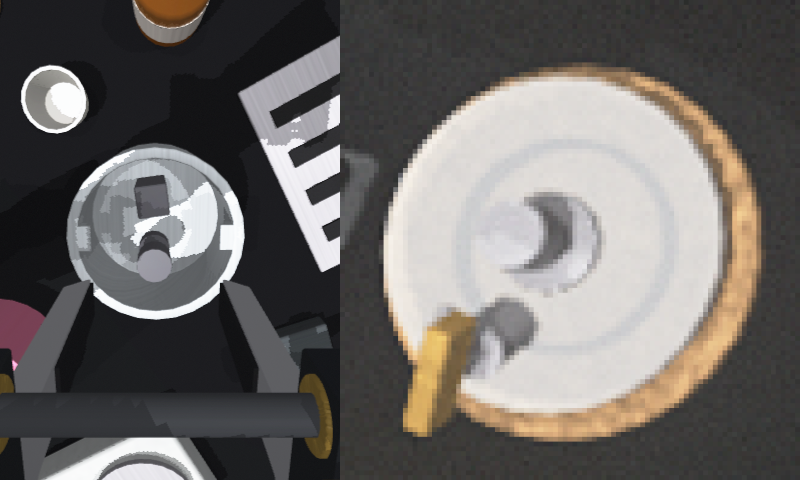

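The specimen's top is at (315,262) in the wrist image, the bar's at (312,184), and both are standing. The top crop shows the lid flat on the cork and nearly central. Now to measure both.

```bash
python3 - <<'E'
from h import *
from scipy.optimize import least_squares
np.set_printoptions(precision=4,suppress=True)
T=np.load('T5.npy');c=cam('wrist',T);t=cam('top')
print('lid on pad',plane(t,(164,280),.040))
I=cv2.imread('pics/w5.png')
print('spec',plane(c,(315,262),.09),'bar',plane(c,(312,183),.09))
# rim fit
g=cv2.cvtColor(I,cv2.COLOR_BGR2GRAY)
# specimen top refine
m=((g>95)&(g<175)).astype(np.uint8)
x=cv2.HoughCircles(cv2.GaussianBlur(g[230:300,270:360],(3,3),0),cv2.HOUGH_GRADIENT,1,20,param1=80,param2=12,minRadius=14,maxRadius=24);print(None if x is None else x[0]+[270,230,0])
# balance pan in top image
im=cv2.imread('pics/t4.png');k=cv2.cvtColor(im[250:340,380:480],cv2.COLOR_BGR2GRAY)
x=cv2.HoughCircles(k,cv2.HOUGH_GRADIENT,1,30,param1=60,param2=12,minRadius=25,maxRadius=32)
for q in x[0][:4]: print('pan',q+[380,250,0],plane(t,q[:2]+[380,250],.07))
# balance housing corners
b=cv2.cvtColor(im,cv2.COLOR_BGR2HSV);m=((b[...,2]>110)&(b[...,1]<60)).astype(np.uint8);m[:245]=0;m[350:]=0;m[:,:380]=0;m[:,480:]=0
R=cv2.minAreaRect(max(cv2.findContours(m,0,1)[0],key=cv2.contourArea));print(R,plane(t,R[0],.054))
E
python3 go.py .610 .0195 .20 67
```

```text
lid on pad [0.4708 0.3466 0.04  ]
spec [ 0.5974 -0.0094  0.09  ] bar [0.626  0.0654 0.09  ]
[[312.5 247.5  16.8]
 [314.5 268.5  19.9]]
pan [429.5 291.5  28. ] [ 0.4542 -0.3062  0.07  ]
((429.02972412109375, 299.29705810546875), (83.38411712646484, 72.83672332763672), 84.2894058227539) [ 0.4364 -0.3081  0.054 ]
slide [-0.024  -0.0006  0.1089] twist 0.001 rows 2.7 yaw0 67.1
```

```bash
python3 go.py .597 -.0105 .055 67
```

```text
slide [-0.0581 -0.0022  0.2536] twist 0.001 rows 6.2 yaw0 67.1
```

```bash
python3 -m crank '[{"slide":[-0.03,-0.001,0],"twist":0},{"slide":[-0.058,-0.002,0.02],"twist":0},{"slide":[-0.058,-0.002,0.06],"twist":0},{"slide":[-0.058,-0.002,0.1],"twist":0},{"slide":[-0.058,-0.002,0.135],"twist":0},{"slide":[-0.058,-0.002,0.16],"twist":0},{"slide":[-0.058,-0.002,0.18],"twist":0},{"slide":[-0.058,-0.002,0.2],"twist":0},{"slide":[-0.058,-0.002,0.2],"twist":0}]' 0.62; python3 go.py .597 -.0105 .055 67; python3 -c "
from h import *
T=tool();np.save('T6.npy',T);w=cams.get_image('wrist');cv2.imwrite('pics/w6.png',w[:,:,::-1])"
```

```text
clock: 14.85
position: [0.5935, -0.011, 0.1047]
orientation: [-0.001, 0.833, 0.553, 0.003]
force: [-0.5, 0.0, -0.8]
finger_gap: 0.0583
slide [0.0014 0.0029 0.0497] twist 0.002 rows 1.2 yaw0 67.1
```

View pics/w6.png

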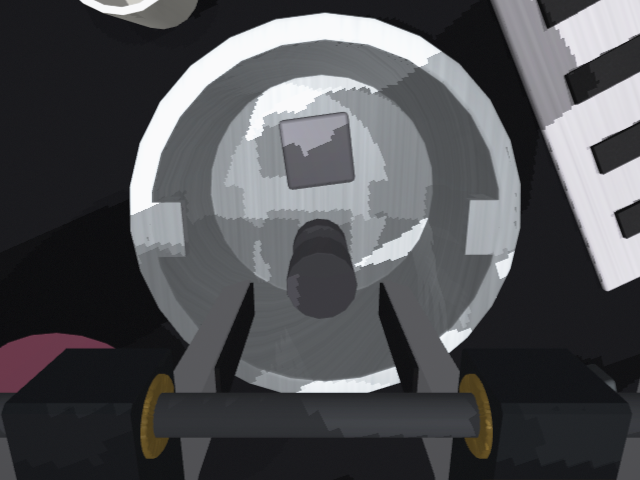

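The specimen's top is centred at about (322,285) with a radius of about 35 px, between the finger tips at columns 252 and 381.

```bash
python3 - <<'E'
from h import *
c=cam('wrist',np.load('T6.npy'))
p=plane(c,(322,285),.09);print(p,'width',plane(c,(357,285),.09)-plane(c,(287,285),.09), 'bar',plane(c,(317,150),.09))
import go; go.go(p[0],p[1],.055,67)
E
```

```text
[ 0.59563423 -0.01228503  0.09      ] width [ 0.03254475 -0.01376681  0.        ] bar [0.61920491 0.05012575 0.09      ]
slide [-0.0015  0.001   0.0517] twist 0.002 rows 1.2 yaw0 67.1
```

```bash
python3 -m crank '[{"slide":[-0.001,0.001,0.012],"twist":0},{"slide":[-0.001,0.001,0.025],"twist":0},{"slide":[-0.001,0.001,0.037],"twist":0},{"slide":[-0.001,0.001,0.046],"twist":0},{"slide":[-0.001,0.001,0.05],"twist":0},{"slide":[-0.001,0.001,0.05],"twist":0}]'; python3 -m crank '[{"slide":[0,0,0],"twist":0},{"slide":[0,0,0],"twist":0},{"slide":[0,0,0],"twist":0},{"slide":[0,0,0],"twist":0},{"slide":[0,0,0],"twist":0}]' 0 22;python3 -m crank '[{"slide":[0,0,-0.01],"twist":0},{"slide":[0,0,-0.03],"twist":0},{"slide":[0,0,-0.06],"twist":0},{"slide":[0,0,-0.095],"twist":0},{"slide":[0,0,-0.13],"twist":0},{"slide":[0,0,-0.165],"twist":0},{"slide":[0,0,-0.19],"twist":0},{"slide":[0,0,-0.2],"twist":0},{"slide":[0,0,-0.2],"twist":0}]'; python3 go.py .4545 -.3065 .26
```

```text
clock: 15.4
position: [0.5954, -0.0118, 0.056]
orientation: [-0.001, 0.833, 0.553, 0.004]
force: [0.5, 0.4, -0.1]
finger_gap: 0.0581
clock: 15.82
position: [0.5958, -0.0118, 0.0565]
orientation: [-0.0, 0.833, 0.553, 0.005]
force: [0.4, 0.1, 1.8]
finger_gap: 0.0356
clock: 16.57
position: [0.5957, -0.0128, 0.2594]
orientation: [0.001, 0.833, 0.553, 0.007]
force: [1.2, -0.9, -0.9]
finger_gap: 0.0357
slide [-0.3255 -0.0159 -0.004 ] twist 0.000 rows 7.8 yaw0 67.1
```

```bash
python3 -m crank '[{"slide":[-0.03,-0.001,0],"twist":0},{"slide":[-0.065,-0.003,0],"twist":0},{"slide":[-0.1,-0.005,0],"twist":0},{"slide":[-0.135,-0.007,0],"twist":0},{"slide":[-0.17,-0.009,0],"twist":0},{"slide":[-0.205,-0.011,0],"twist":0},{"slide":[-0.24,-0.012,0],"twist":0},{"slide":[-0.275,-0.014,0],"twist":0},{"slide":[-0.31,-0.015,0],"twist":0},{"slide":[-0.34,-0.016,0],"twist":0},{"slide":[-0.36,-0.016,0],"twist":0},{"slide":[-0.37,-0.016,0],"twist":0},{"slide":[-0.37,-0.016,0],"twist":0},{"slide":[-0.37,-0.016,0],"twist":0}]'; python3 -c "
from h import *
T=tool();np.save('T7.npy',T);w=cams.get_image('wrist');cv2.imwrite('pics/w7.png',w[:,:,::-1])"; python3 go.py .4545 -.3065 .1275
```

```text
clock: 17.73
position: [0.4371, -0.3461, 0.2544]
orientation: [-0.0, 0.833, 0.553, 0.007]
force: [0.8, 0.9, -0.6]
finger_gap: 0.0353
slide [ 0.0408 -0.0007  0.1278] twist 0.000 rows 3.2 yaw0 67.3
```

View pics/w7.png

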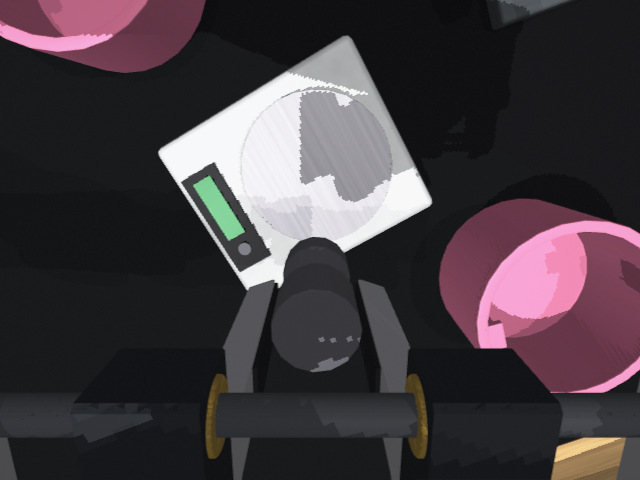

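The pan's edges lie at columns 240–393 and rows 89–242, so its centre is about (316.5,165). The specimen is held upright between the fingers.

```bash
python3 - <<'E'
from h import *
c=cam('wrist',np.load('T7.npy'))
print(plane(c,(316.5,165),.07),[np.linalg.norm(plane(c,a,.07)-plane(c,b,.07)) for a,b in(((240,165),(393,165)),((316,89),(316,242)))])
E
python3 go.py .4525 -.3065 .1275
```

```text
[ 0.45599795 -0.30414779  0.07      ] [np.float64(0.13341977197941882), np.float64(0.13204299799818803)]
slide [ 0.04   -0.0025  0.1277] twist 0.000 rows 3.2 yaw0 67.3
```

```bash
python3 -m crank '[{"slide":[0.02,0,0.01],"twist":0},{"slide":[0.038,0,0.03],"twist":0},{"slide":[0.042,0,0.055],"twist":0},{"slide":[0.042,0,0.08],"twist":0},{"slide":[0.042,0,0.1],"twist":0},{"slide":[0.042,0,0.115],"twist":0},{"slide":[0.042,0,0.123],"twist":0},{"slide":[0.042,0,0.127],"twist":0},{"slide":[0.042,0,0.129],"twist":0},{"slide":[0.042,0,0.129],"twist":0},{"slide":[0.042,0,0.129],"twist":0}]'; python3 go.py .4555 -.305 .1165
```

```text
clock: 18.7
position: [0.4564, -0.3056, 0.1271]
orientation: [0.001, 0.833, 0.554, 0.008]
force: [-0.3, 0.9, -1.6]
finger_gap: 0.0355
slide [ 0.0001 -0.0012  0.0106] twist 0.000 rows 0.3 yaw0 67.3
```

```bash
python3 -m crank '[{"slide":[0,-0.001,0.002],"twist":0},{"slide":[0,-0.001,0.004],"twist":0},{"slide":[0,-0.001,0.006],"twist":0},{"slide":[0,-0.001,0.0075],"twist":0},{"slide":[0,-0.001,0.0085],"twist":0},{"slide":[0,-0.001,0.009],"twist":0},{"slide":[0,-0.001,0.009],"twist":0}]';python3 -m crank '[{"slide":[0,0,0.0005],"twist":0},{"slide":[0,0,0.001],"twist":0},{"slide":[0,0,0.001],"twist":0}]'
```

```text
clock: 19.28
position: [0.4555, -0.3052, 0.118]
orientation: [0.001, 0.833, 0.554, 0.008]
force: [-0.4, -0.4, -1.2]
finger_gap: 0.0357
clock: 19.53
position: [0.4555, -0.3051, 0.1169]
orientation: [0.001, 0.833, 0.554, 0.008]
force: [-0.7, 0.3, -0.7]
finger_gap: 0.0357
```

```bash
python3 -m crank '[{"slide":[0,0,0.0005],"twist":0},{"slide":[0,0,0.001],"twist":0},{"slide":[0,0,0.001],"twist":0}]'; python3 -m crank '[{"slide":[0,0,0.0005],"twist":0},{"slide":[0,0,0.001],"twist":0},{"slide":[0,0,0.001],"twist":0}]'
```

```text
clock: 19.78
position: [0.4557, -0.3051, 0.1165]
orientation: [0.001, 0.833, 0.554, 0.008]
force: [-1.2, 0.3, 3.6]
finger_gap: 0.0356
clock: 20.03
position: [0.4557, -0.3051, 0.1164]
orientation: [0.001, 0.833, 0.554, 0.007]
force: [-1.1, 0.4, 9.2]
finger_gap: 0.0354
```

It touched down at exactly the predicted height. Release, rise and check.

```bash
python3 -m crank '[{"slide":[0,0,-0.0005],"twist":0},{"slide":[0,0,-0.0005],"twist":0},{"slide":[0,0,-0.0005],"twist":0},{"slide":[0,0,-0.0005],"twist":0},{"slide":[0,0,-0.0005],"twist":0}]' 0.65; python3 -m crank '[{"slide":[0,0,-0.01],"twist":0},{"slide":[0,0,-0.03],"twist":0},{"slide":[0,0,-0.06],"twist":0},{"slide":[0,0,-0.1],"twist":0},{"slide":[0,0,-0.14],"twist":0},{"slide":[0,0,-0.16],"twist":0},{"slide":[-0.03,0,-0.16],"twist":0},{"slide":[-0.07,0,-0.16],"twist":0},{"slide":[-0.11,0,-0.16],"twist":0},{"slide":[-0.15,0,-0.16],"twist":0},{"slide":[-0.17,0,-0.16],"twist":0},{"slide":[-0.17,0,-0.16],"twist":0},{"slide":[-0.17,0,-0.16],"twist":0}]'
python3 -c "
from h import *
t=cams.get_image('top');s=cams.get_image('scene');cv2.imwrite('pics/t8.png',t[:,:,::-1]);cv2.imwrite('pics/s8.png',s[:,:,::-1])
a=cv2.resize(t[100:350,110:510],(800,500),interpolation=3);cv2.imwrite('pics/v8.png',a[:,:,::-1])
cv2.imwrite('pics/v9.png',cv2.resize(s[160:330,180:520],(800,400),interpolation=3)[:,:,::-1])"
```

```text
clock: 20.45
position: [0.4557, -0.3051, 0.1167]
orientation: [0.001, 0.833, 0.554, 0.007]
force: [-0.2, -0.8, 0.3]
finger_gap: 0.0607
clock: 21.53
position: [0.3869, -0.4637, 0.2749]
orientation: [0.001, 0.833, 0.553, 0.008]
force: [0.8, 1.3, -0.2]
finger_gap: 0.061
```

View pics/v8.png

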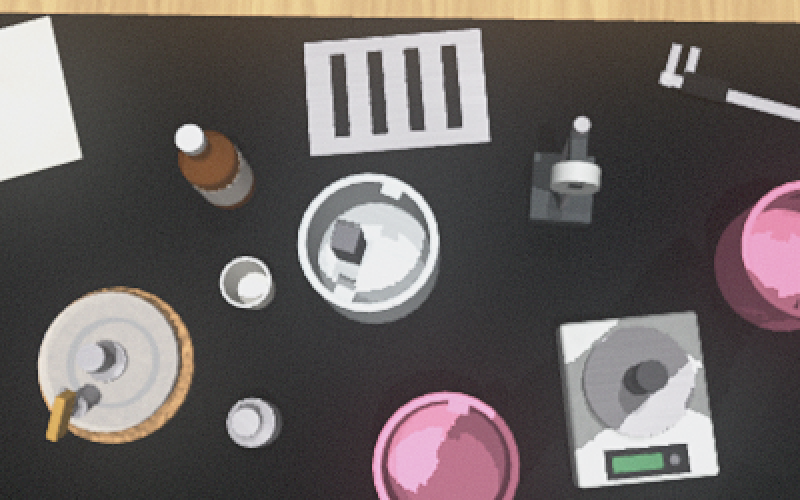

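View pics/v9.png

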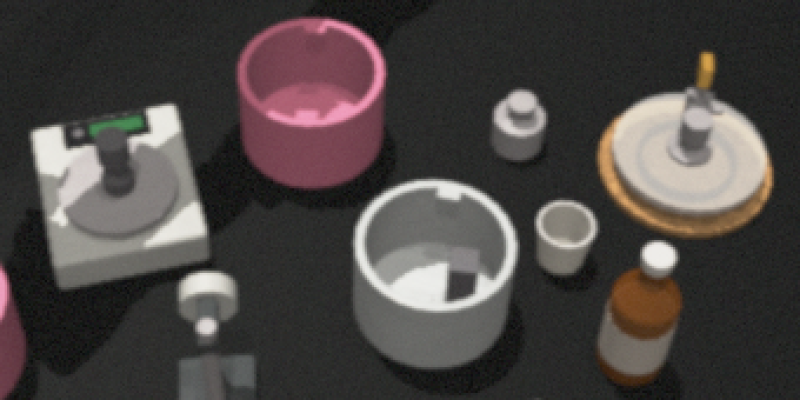

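Both views show the specimen upright mid-pan, the lid flat and central on the cork with the tap open, the bar standing in the pot, and the bystanders where they were.

```bash
python3 -c "
from cell import job_done,get_state
s=get_state();print(s['clock'],s['force']);print(job_done())"
```

```text
21.6333 [ 0.60744806 -0.09606527  0.10952509]
the job is handed in; nothing more can be done
None
```

The job is done and handed in at 21.6 s, well inside the 72 s limit; the hand-in reports no verdict.

- **Tap:** I turned it to its stop. The wing was gripped flat at 14.0 mm and the reaction was about 0.39 N m.
- **Lid:** I lifted it by the knob, right way up, and lowered it onto the cork pad, touching down at about 5 N.
- **Specimen:** I took it from the pot and stood it on the balance pan. It touched down at the expected height, and the force rose to about 9 N before release.

**Last checks:** the final top and scene pictures show:
- the tap open and the lid flat and roughly central on the pad;
- the specimen upright in the middle of the pan and the bar standing in the pot;
- the other things on the bench looking unmoved, and the arm clear of everything.

**Disagreements:**
- **Pad centre:** its x came out at 0.465 m from the wrist camera, 0.4675 m from the top camera and 0.473 m from the scene camera. I used about 0.467 m. The top picture then puts the lid about 3 mm from the pad centre that camera gave.
- **Pan centre:** it agreed to about 2 mm between views.

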